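# Power-cut kit and shoe-care kit on the hall table

## Robot

A 6-joint arm with a two-finger parallel gripper is mounted at the origin on the work surface. World frame = base frame: x ahead of the robot, y to its left, z up, the work surface at z = 0. Lengths are in m, angles in rad, forces in N, time in s.
With the tool pointing down it reaches from about 0.3 to 0.95 m from the base axis. Payload 3.1 kg.
Tool frame: the origin (TCP) lies at the very end of the fingers, on their centre line; the grasp point (between the pads) lies 19 mm behind it (env.grasp_offset is the distance from the TCP to the grasp point, in m); z points along the fingers, y is the direction in which the jaws open and shut (so a half turn about z gives the same grasp; the last joint's range is limited). The gripper opens to 85 mm and grips with 20 to 120 N. Pads are 22 mm wide; open, the fingers measure 114 mm over their backs; the gripper's body (76 mm by 85 mm) begins 54 mm behind the grasp point. The pads swing forward as they close: fully open they stand 13 mm farther back than shut.
Start: joints at [-1.217, 0.308, 1.634, -0, 1.2, -0.07], TCP at [0.257, -0.57, 0.231] pointing down, gripper open.
Joint ranges: [-3.06, 3.06], [-0.79, 1.96], [0.05, 2.63], [-1.19, 4.34], [0.05, 2.64], [-2.94, 2.94]. Speed limits (rad/s): [2.79, 2.79, 3.14, 3.14, 3.14, 3.14].

## Interface

Orientations are given as [roll, pitch, yaw] about the fixed x, y, z axes, in that order (R = Rz(yaw) Ry(pitch) Rx(roll)).
In Python, from workcell import env gives the robot as it stands.
- The arm moves only by the tool drive_tool, never from a script. Its argument "steps" is a list of rows, each an object with "gripper": the opening, from 0 (shut) to 1 (fully open); "xyz": the shift along the tool's x, y, z in mm, a list of three; "turn": the turn about the tool's z in degrees. A call has 1 to 5 rows; each row is the pose to reach, as a shift and turn from the pose measured when the call began, along the tool's axes at that moment; what a row does not reach only later rows make up. A row lasts 1/12 s, in which the tool goes at most 41.7 mm and 7.16 degrees, less where a joint would pass 70% of its speed; a pose out of reach is approached as far as the arm can. A call with a gripper value outside its range is refused whole. The fingers move at their own pace and stop on an object; "newtons" is the grip in N (left out, the last holds). Time passes only in rows, so rows that repeat a pose let the fingers close. It gives the time, the measured TCP pose, the force and the opening at its end, in the units of the state.
- env.observe(): the state, without advancing time (a new reading comes with each control period).
- env.snapshot(name): name is "scene" or "top" or "wrist"; returns a dict with "img" (480x640x3 uint8, red, green, blue), "camera_matrix" (3x3 intrinsics, pixels), "R" (3x3) and "t" (3): a world point X has camera coordinates R X + t; the wrist camera has in their place "T_tool_cam" (4x4, takes a point from camera to tool coordinates, whose origin is the TCP and whose axes are the flange's). Camera axes: x right, y down, z forward; pixel columns grow to the right and rows downward; lengths in m; the calibration is good to about 2 mm. A picture is of the moment at which its call begins: read the wrist's pose just before it. There is no depth.
- env.sign_off(): hands the job in, once; it reports no verdict.
The state is a dict: "time_s": time; "q": joint angles; "joint_velocities": joint speeds; "joint_efforts": joint torques, N m; "ee_pos": TCP position; "tcp_rot": TCP orientation; "wrist_force": force on the tool from outside, world axes, zero at the start; "wrist_torque": the same for the moment, N m; "width": finger opening in m.
Only numpy, scipy, OpenCV 4.12 (cv2) and the standard library are available. Lean on these libraries where they do the work, as an engineer would, in place of code of your own. Each camera call takes 0.05 s, during which the arm holds its last target. There are 200 camera calls.

## Task

Make up two kits on the hall table: the power-cut kit in the oblong wooden tray gets the torch, the tall candle and the matchbox, and the shoe-care kit in the round brass tray gets the polish tin and the shoe brush. Set each thing on its tray's floor, wholly inside the rim and the same way up as it is now, nothing on top of anything else. Leave the short candle where it is.

Things in the scene. Friction and masses are not known exactly. Their poses are not given: they have to be found in the camera images.
- long_tray: oblong dark-wood tray, fixed to the table, 122 x 272 mm outside (x by y of its own frame: long along its y), rim 24 mm high above the table and 6 mm thick, inside 110 x 260 mm, floor 6 mm above the table; origin at the centre of its underside, z up
- round_tray: round brass tray, fixed to the table, outside diameter 206 mm, inside diameter 196 mm, rim 22 mm high above the table and 5 mm thick, floor 6 mm above the table; origin at the centre of its underside, z up
- torch_mid (a point): aluminium torch standing on its lamp head, 95 mm high: head at the bottom 38 mm in diameter up to 28 mm, tapering until 38 mm, above that the round barrel 28 mm in diameter; point on its axis half-way up, z up along it; loose, about 0.14 kg
- tall_candle_mid (a point): tall ivory pillar candle standing upright, 50 mm in diameter, 90 mm high and a thin wick; point on its axis half-way up, z up; loose, about 0.16 kg
- matchbox_mid (a point): cardboard matchbox lying flat, 70 mm (its x) by 44 mm (its y) by 18 mm high; point at its centre, z up; loose, about 0.03 kg
- polish_tin_mid (a point): flat round steel tin of shoe polish lying flat, 61 mm in diameter, 24 mm high; point at its centre, z up; loose, about 0.09 kg
- brush_mid (a point): shoe brush lying on its bristles: wooden back 115 mm (its x) by 46 mm (its y), from 22 to 44 mm above its underside, over a stiff dark bristle block 104 x 38 mm and 22 mm high; point at its centre, 22 mm above its underside, z up; loose, about 0.12 kg
- short_candle_mid (a point): short ivory pillar candle, 50 mm in diameter, 48 mm high; not part of a kit: leave it; point on its axis half-way up; loose
Not all that is in view belongs to the job. Leave any orange or pink look-alike of the part that bears tall_candle_mid alone.

How it is judged:
At the end, for the whole second after the job is handed in: Torch, tall candle and matchbox on the oblong tray's floor, tin and brush on the round one's (height within 4 mm of resting on it, tilt under 0.1 rad, centre inside the rim), released and at rest; short candle within 20 mm of its start (z of torch_mid in the frame of long_tray between 0.0495 and 0.0575 m and angle between each of torch_mid, tall_candle_mid, matchbox_mid, polish_tin_mid, brush_mid's own z axis and vertical below 0.1 rad and x of torch_mid in the frame of long_tray between -0.05 and 0.05 m and y of torch_mid in the frame of long_tray between -0.12 and 0.12 m and linear speed of each of torch, tall_candle, matchbox, polish_tin, brush below 0.02 m/s and angular speed of each of torch, tall_candle, matchbox, polish_tin, brush below 0.2 rad/s and z of tall_candle_mid in the frame of long_tray between 0.047 and 0.055 m and x of tall_candle_mid in the frame of long_tray between -0.05 and 0.05 m and y of tall_candle_mid in the frame of long_tray between -0.12 and 0.12 m and z of matchbox_mid in the frame of long_tray between 0.011 and 0.019 m and x of matchbox_mid in the frame of long_tray between -0.05 and 0.05 m and y of matchbox_mid in the frame of long_tray between -0.12 and 0.12 m and z of polish_tin_mid in the frame of round_tray between 0.014 and 0.022 m and horizontal distance between each of polish_tin_mid, brush_mid and round_tray below 0.08 m and z of brush_mid in the frame of round_tray between 0.024 and 0.032 m and distance of short_candle_mid from where it was at the start of the episode below 0.02 m); the robot touches nothing.
It fails at once if the short candle is moved or knocked over (distance of short_candle_mid from where it was at the start of the episode above 0.02 m or angle between short_candle_mid's own z axis and vertical above 0.5 rad).
It also fails if it takes over 128 s, if anything falls off the work surface, if the arm or the gripper's body presses on something with over 40 N, if the wrist force passes 120 N, or if a joint passes its speed limit or range.

## Working session

There is one attempt and no reset: what is moved stays moved. The work goes in short steps, Python scripts to look and compute and a tool call to move; the robot and the scene stay as the last step left them, time stands still between calls to the robot, and variables do not carry over. Pictures are saved under pics/ and viewed, about 12 in all and at most 16, crops included, and the job is handed in when it is done.

Besides the shell and the picture viewer there is one more tool, called after "Request:" as name(argument=value, ...), one argument or row to a line, values as JSON. drive_tool: Moves the arm, as the interface text tells. Its arguments: {"type":"object","properties":{"steps":{"type":"array","items":{"type":"object","properties":{"gripper":{"type":"number"},"xyz":{"type":"array","items":{"type":"number"}},"turn":{"type":"number"}}}},"newtons":{"type":"number"}},"required":["steps"]}

```bash
mkdir -p pics; ls
python3 - <<'E'
from workcell import env
import cv2
for n in("scene","top"):
    s=env.snapshot(n); cv2.imwrite(f"pics/{n}0.png",s["img"][:,:,::-1]); print(n,s["camera_matrix"],s["R"],s["t"])
s=env.snapshot("wrist");print(s["T_tool_cam"],s["camera_matrix"])
cv2.imwrite("pics/wrist0.png",s["img"][:,:,::-1])
o=env.observe();print(o["ee_pos"],o["tcp_rot"],o["width"],o["time_s"],env.grasp_offset)
E
```

```text
pics
scene [[525.11802816   0.         321.88024006]
 [  0.         525.11802816 245.55382919]
 [  0.           0.           1.        ]] [[ 0.52572121  0.85055154  0.01338955]
 [ 0.60403082 -0.3621725  -0.70991397]
 [-0.5989691   0.38130454 -0.70416111]] [-0.32001198 -0.30212171  1.66453479]
top [[560.70188551   0.         316.5696005 ]
 [  0.         560.70188551 242.04775057]
 [  0.           0.           1.        ]] [[ 0.0251585  -0.99967716 -0.00355186]
 [-0.99548857 -0.02472762 -0.09160264]
 [ 0.09148524  0.00584042 -0.99578931]] [-0.0037411   0.61044517  1.44507012]
[[ 4.78459555e-04 -9.62681198e-01 -2.70637549e-01  6.80708714e-02]
 [ 9.99999687e-01  2.89933593e-04  7.36578450e-04 -3.03112879e-04]
 [-6.30623308e-04 -2.70637817e-01  9.62681035e-01 -1.43386254e-01]
 [ 0.00000000e+00  0.00000000e+00  0.00000000e+00  1.00000000e+00]] [[367.11613475   0.         317.8348625 ]
 [  0.         367.11613475 237.41908264]
 [  0.           0.           1.        ]]
[ 0.25675524 -0.56913026  0.23033291] [-3.13981831e+00 -8.33013728e-05  4.23804760e-01] 0.08495023230582664 0.15 0.0187
```

View pics/top0.png

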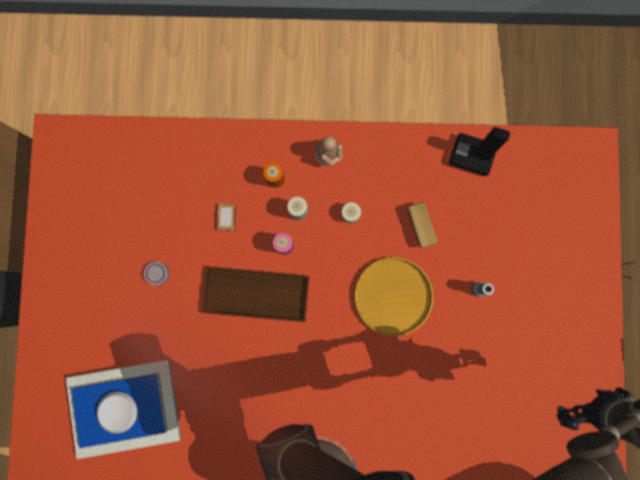

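View pics/scene0.png

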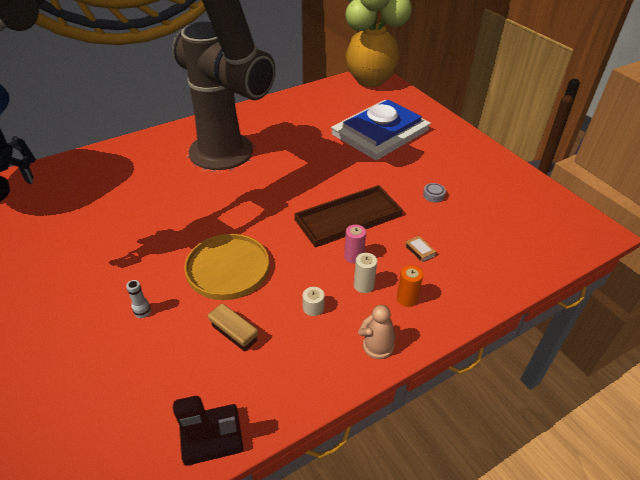

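Top view: torch (482,289), brush (422,225), short candle (351,212), matchbox (226,216), tin (155,273), oblong tray (255,294), round tray (393,296). The tall candle could be ivory (297,208), pink (283,243) or orange (273,175). Ivory fits the description. I'll confirm it in a crop while measuring.

```bash
cat > h.py <<'E'
import numpy as np, cv2
from scipy.spatial.transform import Rotation as Ro
from workcell import env
def cam(n):
    o=env.observe(); s=env.snapshot(n); K=s["camera_matrix"]
    if n=="wrist":
        T=np.array(s["T_tool_cam"]); Rt=Ro.from_euler("xyz",o["tcp_rot"]).as_matrix()
        Rc=Rt@T[:3,:3]; C=np.array(o["ee_pos"])+Rt@T[:3,3]
    else: Rc=np.array(s["R"]).T; C=-Rc@np.array(s["t"])
    return s["img"],np.array(K),Rc,C
def cast(K,Rc,C,p,z):
    p=np.atleast_2d(p).astype(float); d=np.c_[p,np.ones(len(p))]@np.linalg.inv(K).T@Rc.T
    return C+d*((z-C[2])/d[:,2])[:,None]
def proj(K,Rc,C,X):
    c=(np.atleast_2d(X)-C)@Rc; c=c@K.T; return c[:,:2]/c[:,2:]
def mask(img):   # not the red cloth
    r,g,b=[img[...,i].astype(float) for i in range(3)]
    return (((g>0.42*r)|(b>0.35*r)|(r<45))*255).astype(np.uint8)
def blobs(m,amin=60):
    n,l,st,c=cv2.connectedComponentsWithStats(m)
    out=[]
    for i in range(1,n):
        if st[i,4]>amin:
            cs=max(cv2.findContours((l==i).astype(np.uint8),0,1)[0],key=cv2.contourArea)
            out.append((c[i],st[i,4],cs[:,0]))
    return out
def world_rect(cal,cs,z):  # outline cast on plane z -> centre, sizes, long-axis yaw deg
    w=cast(*cal,cs,z)[:,:2]; (c,s,a)=cv2.minAreaRect((w*1000).astype(np.float32))
    if s[0]<s[1]: s=s[::-1]; a+=90
    return np.round(c,1),np.round(s,1),round((a+90)%180-90,1)
E
python3 - <<'E'
from h import *
Z=dict(torch=(482,289,.0475),tall=(297,208,.045),match=(226,216,.009),tin=(155,273,.012),brush=(422,225,.022),short=(351,212,.024),long=(255,294,.024),round=(393,296,.022),pink=(283,243,.045),orange=(273,175,.045),figure=(329,150,.04))
img,*cal=cam("top"); sc,*cs=cam("scene"); print("C",cal[2],cs[2],"cloth",img[200,180],img[345,300])
m=mask(img); B=blobs(m); Bs=blobs(mask(sc))
vis=cv2.cvtColor(m,cv2.COLOR_GRAY2RGB)
for k,(u,v,z) in Z.items():
    b=min(B,key=lambda b:np.hypot(*(b[0]-(u,v))))
    P=cast(*cal,b[0],z)[0]
    e=proj(*cs,P)[0]; b2=min(Bs,key=lambda b:np.hypot(*(b[0]-e)))
    P2=cast(*cs,b2[0],z)[0]
    print(k,b[0].round(1),b[1],(P*1000).round(1)[:2],"rect",*world_rect(cal,b[2],z),"| scene",b2[0].round(0),b2[1],(P2*1000).round(1)[:2])
c=cv2.resize(img[130:330,120:520],None,fx=2,fy=2); cv2.imwrite("pics/c1.png",np.vstack([c[...,::-1],cv2.resize(vis[130:330,120:520],None,fx=1,fy=1).repeat(1,0).repeat(2,1)]))
E
```

```text
C [0.47558273 0.00291516 1.49489047] [ 1.34773281 -0.47192816  0.96190506] cloth [188  75  45] [117  49  32]
torch [482.4 275.3] 1164 [ 533.2 -417.7] rect [ 540.9 -413.7] [239.6 119.9] -37.1 | scene [138. 299.] 585 [ 503.6 -418.4]
tall [292.1 207.6] 729 [697.4  77.7] rect [700.2  82.9] [116.3  86.4] 59.1 | scene [412. 273.] 131 [755.  158.4]
match [225.3 216.8] 609 [673.9 257.3] rect [673.6 262.7] [86.8 66.2] -0.6 | scene [420. 248.] 481 [675.6 255.8]
tin [155.4 273.5] 643 [517.8 435.8] rect [516.9 437.1] [80.1 76.6] -57.5 | scene [434. 192.] 376 [519.9 433.2]
brush [419.4 224.8] 1288 [ 663.5 -259.2] rect [ 663.6 -259.6] [136.1 112.5] 18.4 | scene [233. 326.] 1246 [ 661.2 -262.1]
short [349.7 212. ] 526 [692.7 -74. ] rect [697.1 -71.1] [77.6 75. ] 59.3 | scene [313. 301.] 603 [692.1 -76. ]
long [254.6 294. ] 5203 [470.4 170. ] rect [470.2 170.6] [291.9 138.6] 85.4 | scene [351. 228.] 4746 [534.6 135.4]
round [463.8 321.8] 158 [ 412.1 -376.6] rect [ 409.9 -381.5] [67.9 50.1] 73.0 | scene [138. 299.] 585 [ 480.1 -416.9]
pink [277.2 242.6] 621 [604.7 113.5] rect [608. 122.] [114.8  60.5] 80.9 | scene [351. 228.] 4746 [552.8 121.8]
orange [269.1 174.3] 659 [784.3 140.5] rect [784.8 151.4] [110.4  74.7] -88.3 | scene [412. 273.] 131 [755.  158.4]
figure [322.8 151. ] 1018 [851.4   1.1] rect [846.3  16.4] [143.8  96. ] -68.6 | scene [378. 333.] 1461 [851.2  -9.8]
```

View pics/c1.png

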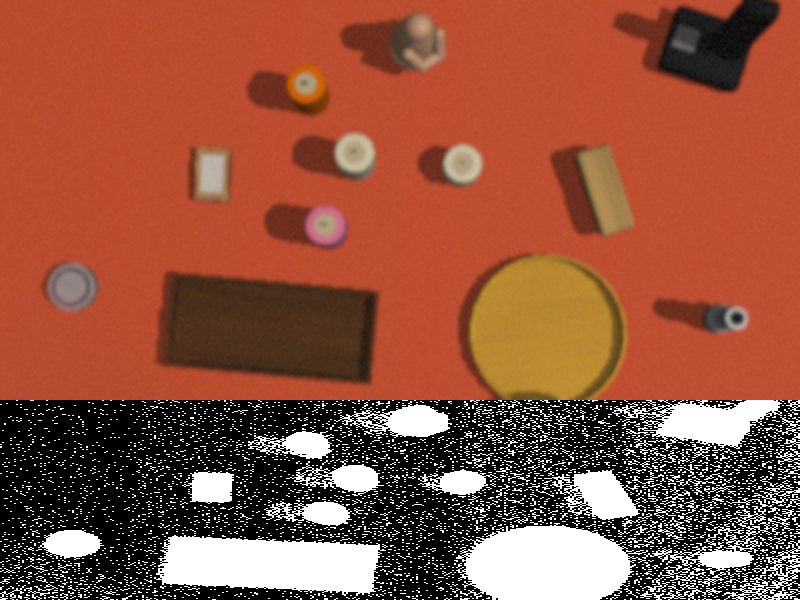

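The crop confirms that the ivory candle at full-image (297,208) is the plain tall one. The pink (283,243) and orange (273,175) candles are the look-alikes, and the ivory one at (351,212) is the short candle. The mask is noisy, so I'll smooth it and measure once more.

```bash
cat >> h.py <<'E'
def mask(img):
    im=cv2.GaussianBlur(img,(5,5),0); r,g,b=[im[...,i].astype(float) for i in range(3)]
    m=(((g>0.50*r)|(b>0.40*r))*255).astype(np.uint8)
    return cv2.morphologyEx(m,cv2.MORPH_OPEN,np.ones((3,3),np.uint8))
E
python3 - <<'E'
from h import *
Z=dict(torch=(482,289,.0475),tall=(297,208,.045),match=(226,216,.009),tin=(155,273,.012),brush=(422,225,.033),short=(351,212,.024),long=(255,294,.024),round=(393,296,.022),pink=(283,243,.045))
img,*cal=cam("top"); sc,*cs=cam("scene")
B=blobs(mask(img)); Bs=blobs(mask(sc))
for k,(u,v,z) in Z.items():
    b=min(B,key=lambda b:np.hypot(*(b[0]-(u,v))))
    P=cast(*cal,b[0],z)[0]
    e=proj(*cs,P)[0]; b2=min(Bs,key=lambda b:np.hypot(*(b[0]-e)))
    P2=cast(*cs,b2[0],z)[0]
    print(k,b[0].round(1),b[1],(P*1000).round(1)[:2],"rect",*world_rect(cal,b[2],z),"| scene",b2[0].round(0),b2[1],(P2*1000).round(1)[:2])
E
```

```text
torch [482.3 288.9] 323 [ 498.4 -417.4] rect [ 496.7 -416.7] [61.9 38.4] -88.6 | scene [137. 299.] 574 [ 503.3 -418.7]
tall [297.2 207.5] 467 [698.1  64.4] rect [698.2  64.8] [66.  57.5] 1.5 | scene [360. 258.] 1501 [652.3  80.9]
match [225.4 216.6] 524 [674.4 257.1] rect [674.7 257. ] [72.8 51. ] 1.4 | scene [421. 248.] 432 [675.7 257.6]
tin [155.7 273.1] 547 [518.9 435. ] rect [519.1 434.2] [69.3 63.4] -88.6 | scene [434. 192.] 364 [519.7 433.8]
brush [421.8 224.6] 903 [ 662.7 -263.5] rect [ 663.4 -263.3] [120.9  53.4] 18.8 | scene [233. 325.] 1146 [ 666.5 -263.8]
short [350.5 211.9] 407 [693.  -76.2] rect [692.8 -76.3] [58.8 55.6] 1.2 | scene [313. 301.] 604 [691.7 -75.8]
long [254.9 293.8] 4619 [470.9 169.1] rect [471.2 169.2] [269.5 116.9] 86.3 | scene [340. 216.] 224 [479.1 135.8]
round [393.2 296.2] 5136 [ 473.7 -192.3] rect [ 473.7 -191.8] [209.4 205.5] -88.6 | scene [227. 266.] 4420 [ 489.6 -199.6]
pink [282.4 242.8] 399 [604.7 100. ] rect [605.4 101.1] [57.2 54.8] -88.6 | scene [360. 258.] 1501 [652.3  80.9]
```

Request:
drive_tool(
  steps=[
    {"gripper":1,"xyz":[40,-5,0],"turn":6},
    {"gripper":1,"xyz":[80,-11,0],"turn":12},
    {"gripper":1,"xyz":[120,-16,0],"turn":18},
    {"gripper":1,"xyz":[160,-21,0],"turn":24.3},
    {"gripper":1,"xyz":[180,-24,0],"turn":24.3},
  ],
  newtons=30,
)

```text
time_s: 0.77
ee_pos: [0.4146, -0.471, 0.2311]
tcp_rot: [-3.14, -0.002, -0.002]
wrist_force: [-0.5, 0.1, 0.6]
width: 0.0851
```

Request:
drive_tool(
  steps=[
    {"gripper":1,"xyz":[30,-18,0],"turn":0},
    {"gripper":1,"xyz":[60,-37,0],"turn":0},
    {"gripper":1,"xyz":[89,-55,0],"turn":0},
    {"gripper":1,"xyz":[89,-55,0],"turn":0},
  ],
)

```text
time_s: 1.1
ee_pos: [0.5089, -0.4123, 0.2315]
tcp_rot: [-3.138, -0.006, 0.003]
wrist_force: [-0.5, -0.9, 0.5]
width: 0.0852
```

```bash
cat > look.py <<'E'
import sys
from h import *
img,*cal=cam("wrist"); o=env.observe()
print("tcp",(o["ee_pos"]*1000 if isinstance(o["ee_pos"],np.ndarray) else np.array(o["ee_pos"])*1000).round(1),"rot deg",np.degrees(o["tcp_rot"]).round(2),"w",round(o["width"]*1000,1),"F",np.round(o["wrist_force"],1),"q",np.round(o["q"],2),"t",o["time_s"])
if len(sys.argv)>2:
    x,y,z=[float(a)/1000 for a in sys.argv[2:5]]
    e=proj(*cal,[x,y,z])[0]; print("expect px",e.round(0))
    for b in sorted(blobs(mask(img)),key=lambda b:np.hypot(*(b[0]-e)))[:2]:
        print(b[0].round(0),b[1],"cent",(cast(*cal,b[0],z)[0]*1000).round(1)[:2],"rect",*world_rect(cal,b[2],z))
cv2.imwrite(f"pics/{sys.argv[1]}.png",img[...,::-1])
E
python3 look.py w1 500 -418 47
```

```text
tcp [ 506.4 -414.   231.3] rot deg [-1.799e+02 -1.500e-01  1.600e-01] w 85.6 F [-0.5 -0.2 -0.5] q [-0.75  0.36  1.56  0.    1.22  0.81] t 1.15
expect px [325. 223.]
[323. 225.] 2034 cent [ 497.4 -416.3] rect [ 496.6 -416.2] [55.8 37.6] 0.2
[247. 355.] 99925 cent [ 361.8 -340.3] rect [ 390.5 -412.4] [723.5 376.7] -89.6
```

View pics/w1.png

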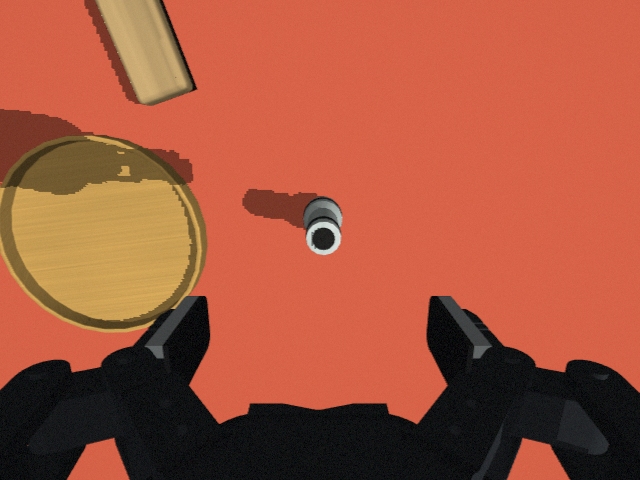

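The wrist view shows the torch upright, with the barrel's top ring at (323,238), which casts to about (498,-417) mm. That agrees with the top camera. Going down.

Request:
drive_tool(
  steps=[
    {"gripper":1,"xyz":[-8.5,3.5,35],"turn":0},
    {"gripper":1,"xyz":[-8.5,3.5,75],"turn":0},
    {"gripper":1,"xyz":[-8.5,3.5,110],"turn":0},
    {"gripper":1,"xyz":[-8.5,3.5,120],"turn":0},
    {"gripper":1,"xyz":[-8.5,3.5,120],"turn":0},
  ],
)

```text
time_s: 1.57
ee_pos: [0.4947, -0.4155, 0.1069]
tcp_rot: [-3.134, 0.004, 0.002]
wrist_force: [-0.3, -0.1, 0.2]
width: 0.0856
```

Request:
drive_tool(
  steps=[
    {"gripper":0.7,"xyz":[0,0,30],"turn":0},
    {"gripper":0.6,"xyz":[0,0,55],"turn":0},
    {"gripper":0.5,"xyz":[0,0,62],"turn":0},
    {"gripper":0.5,"xyz":[0,0,62],"turn":0},
    {"gripper":0.5,"xyz":[0,0,62],"turn":0},
  ],
)

```text
time_s: 1.98
ee_pos: [0.4955, -0.4164, 0.047]
tcp_rot: [-3.136, 0.002, 0.002]
wrist_force: [-0.2, 0.1, 0.9]
width: 0.0425
```

Request:
drive_tool(
  steps=[
    {"gripper":0.3,"xyz":[0,0,0],"turn":0},
    {"gripper":0.1,"xyz":[0,0,0],"turn":0},
    {"gripper":0.1,"xyz":[0,0,0],"turn":0},
    {"gripper":0.1,"xyz":[0,0,0],"turn":0},
    {"gripper":0.1,"xyz":[0,0,0],"turn":0},
  ],
  newtons=30,
)

```text
time_s: 2.4
ee_pos: [0.4974, -0.4183, 0.0501]
tcp_rot: [-3.14, -0.002, 0.002]
wrist_force: [-0.1, 0.2, 6.9]
width: 0.0267
```

Request:
drive_tool(
  steps=[
    {"gripper":0.1,"xyz":[0,0,-20],"turn":0},
    {"gripper":0.1,"xyz":[0,0,-50],"turn":0},
    {"gripper":0.1,"xyz":[0,0,-80],"turn":0},
    {"gripper":0.1,"xyz":[0,0,-100],"turn":0},
    {"gripper":0.1,"xyz":[0,0,-100],"turn":0},
  ],
)

```text
time_s: 2.82
ee_pos: [0.5003, -0.4213, 0.1566]
tcp_rot: [3.135, -0.01, 0.002]
wrist_force: [1.1, -0.3, -0.7]
width: 0.0267
```

Request:
drive_tool(
  steps=[
    {"gripper":0.1,"xyz":[-2,-25,0],"turn":0},
    {"gripper":0.1,"xyz":[-4,-60,0],"turn":0},
    {"gripper":0.1,"xyz":[-6,-95,0],"turn":0},
    {"gripper":0.1,"xyz":[-8,-130,0],"turn":0},
    {"gripper":0.1,"xyz":[-10,-165,0],"turn":0},
  ],
)

```text
time_s: 3.23
ee_pos: [0.4886, -0.2543, 0.1541]
tcp_rot: [3.137, -0.008, 0.001]
wrist_force: [0.3, -0.7, -2.1]
width: 0.0263
```

Request:
drive_tool(
  steps=[
    {"gripper":0.1,"xyz":[-2,-35,0],"turn":0},
    {"gripper":0.1,"xyz":[-4,-70,0],"turn":0},
    {"gripper":0.1,"xyz":[-6,-105,0],"turn":0},
    {"gripper":0.1,"xyz":[-8,-140,0],"turn":0},
    {"gripper":0.1,"xyz":[-10,-175,0],"turn":0},
  ],
)

```text
time_s: 3.65
ee_pos: [0.477, -0.0774, 0.1522]
tcp_rot: [3.137, -0.006, 0.001]
wrist_force: [1.2, 0.3, -1.5]
width: 0.0263
```

Request:
drive_tool(
  steps=[
    {"gripper":0.1,"xyz":[-2,-35,0],"turn":0},
    {"gripper":0.1,"xyz":[-4,-70,0],"turn":0},
    {"gripper":0.1,"xyz":[-6,-100,0],"turn":0},
    {"gripper":0.1,"xyz":[-8,-120,0],"turn":0},
    {"gripper":0.1,"xyz":[-8,-120,0],"turn":0},
  ],
)

```text
time_s: 4.07
ee_pos: [0.467, 0.046, 0.1504]
tcp_rot: [3.139, -0.004, 0.005]
wrist_force: [0.4, -0.0, -1.7]
width: 0.0264
```

```bash
python3 look.py w2 471 169 24
```

```text
tcp [467.5  44.3 150.6] rot deg [179.76  -0.24   0.27] w 26.3 F [ 0.1 -0.6 -1.4] q [ 0.    0.11  2.06 -0.    0.97  1.57] t 4.1167
expect px [154. 222.]
[319. 246.] 291954 cent [453.2  44.6] rect [422.9  42.3] [596.5 394.3] -89.9
```

View pics/w2.png

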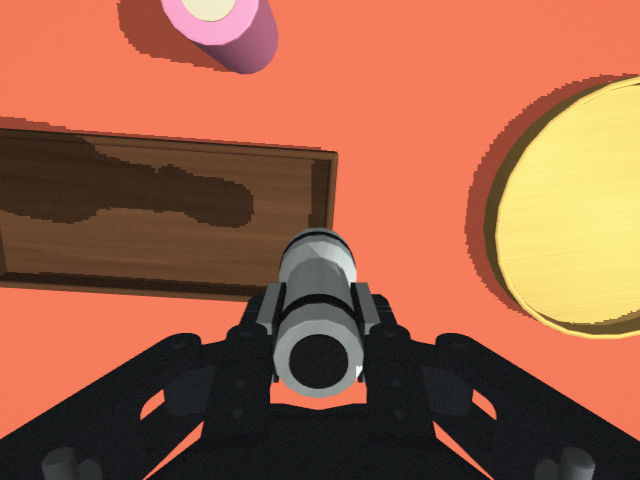

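The torch is held straight. The tray's near-right rim corner at (338,153) casts to about (523,30), matching the estimate. Placing it.

Request:
drive_tool(
  steps=[
    {"gripper":0.1,"xyz":[-1.5,-25,10],"turn":0},
    {"gripper":0.1,"xyz":[-1.5,-47,40],"turn":0},
    {"gripper":0.1,"xyz":[-1.5,-47,70],"turn":0},
    {"gripper":0.1,"xyz":[-1.5,-47,80],"turn":0},
    {"gripper":0.1,"xyz":[-1.5,-47,80],"turn":0},
  ],
)

```text
time_s: 4.53
ee_pos: [0.4625, 0.0898, 0.0671]
tcp_rot: [3.136, 0.004, 0.004]
wrist_force: [-0.5, -0.3, -0.6]
width: 0.0268
```

Request:
drive_tool(
  steps=[
    {"gripper":0.1,"xyz":[0,0,5],"turn":0},
    {"gripper":0.1,"xyz":[0,0,10],"turn":0},
    {"gripper":0.1,"xyz":[0,0,12],"turn":0},
    {"gripper":0.1,"xyz":[0,0,12],"turn":0},
    {"gripper":0.1,"xyz":[0,0,12],"turn":0},
  ],
)

```text
time_s: 4.95
ee_pos: [0.4637, 0.0894, 0.0561]
tcp_rot: [3.136, 0.002, 0.004]
wrist_force: [-0.1, 0.0, 0.1]
width: 0.0266
```

Request:
drive_tool(
  steps=[
    {"gripper":0.1,"xyz":[0,0,1],"turn":0},
    {"gripper":0.1,"xyz":[0,0,2],"turn":0},
    {"gripper":0.1,"xyz":[0,0,2],"turn":0},
    {"gripper":0.1,"xyz":[0,0,2],"turn":0},
  ],
)

```text
time_s: 5.28
ee_pos: [0.4641, 0.0894, 0.056]
tcp_rot: [3.136, 0.002, 0.004]
wrist_force: [-4.6, 0.2, 13.0]
width: 0.027
```

Request:
drive_tool(
  steps=[
    {"gripper":0.5,"xyz":[0,0,-1],"turn":0},
    {"gripper":0.6,"xyz":[0,0,-2],"turn":0},
    {"gripper":0.7,"xyz":[0,0,-2],"turn":0},
    {"gripper":0.7,"xyz":[0,0,-2],"turn":0},
  ],
)

```text
time_s: 5.62
ee_pos: [0.4644, 0.0894, 0.0582]
tcp_rot: [3.136, 0.001, 0.004]
wrist_force: [0.0, 0.2, -0.2]
width: 0.0598
```

Request:
drive_tool(
  steps=[
    {"gripper":0.7,"xyz":[0,0,-20],"turn":0},
    {"gripper":0.7,"xyz":[0,0,-55],"turn":0},
    {"gripper":0.7,"xyz":[0,0,-90],"turn":0},
    {"gripper":0.7,"xyz":[0,0,-125],"turn":0},
    {"gripper":0.7,"xyz":[0,0,-145],"turn":0},
  ],
)

```text
time_s: 6.03
ee_pos: [0.4665, 0.0903, 0.2069]
tcp_rot: [3.137, -0.004, 0.004]
wrist_force: [1.3, -1.3, 0.7]
width: 0.0597
```

Request:
drive_tool(
  steps=[
    {"gripper":1,"xyz":[18,32,0],"turn":0},
    {"gripper":1,"xyz":[36,64,0],"turn":0},
    {"gripper":1,"xyz":[54,96,0],"turn":0},
    {"gripper":1,"xyz":[72,128,0],"turn":0},
    {"gripper":1,"xyz":[90,160,0],"turn":0},
  ],
)

```text
time_s: 6.45
ee_pos: [0.5576, -0.0708, 0.2079]
tcp_rot: [3.137, -0.004, 0.004]
wrist_force: [0.8, -0.6, -0.3]
width: 0.0854
```

Request:
drive_tool(
  steps=[
    {"gripper":1,"xyz":[18,32,0],"turn":-5},
    {"gripper":1,"xyz":[36,64,0],"turn":-10},
    {"gripper":1,"xyz":[54,96,0],"turn":-15},
    {"gripper":1,"xyz":[72,128,0],"turn":-18.8},
    {"gripper":1,"xyz":[72,128,0],"turn":-18.8},
  ],
)

```text
time_s: 6.87
ee_pos: [0.6327, -0.205, 0.2081]
tcp_rot: [3.131, -0.004, 0.33]
wrist_force: [0.4, 0.6, 0.1]
width: 0.0853
```

```bash
python3 look.py w3 663 -263 33
python3 - <<'E'
from h import *
s,*c=cam("scene"); t,*ct=cam("top")
cv2.imwrite("pics/b3.png",np.hstack([cv2.resize(s[150:350,250:450],(400,400)),cv2.resize(t[200:340,190:330],(400,400))])[...,::-1])
E
```

```text
tcp [ 631.  -201.9  207.7] rot deg [ 1.7963e+02 -1.6000e-01  1.8790e+01] w 85.2 F [-1.   1.3 -0. ] q [-0.37  0.4   1.56 -0.    1.17  0.87] t 6.9167
expect px [389. 204.]
[389. 201.] 7590 cent [ 665.6 -261.9] rect [ 662. -263.] [118.5  50.6] 18.5
[306. 395.] 89400 cent [ 452.1 -256.3] rect [ 479.7 -267.7] [704.  263.6] -71.8
```

View pics/w3.png

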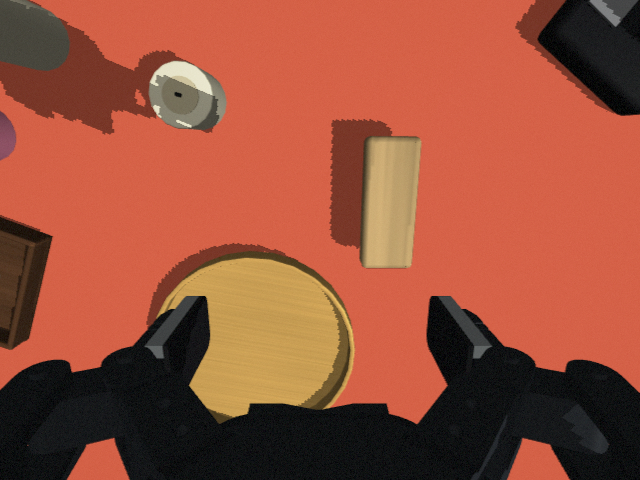

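View pics/b3.png

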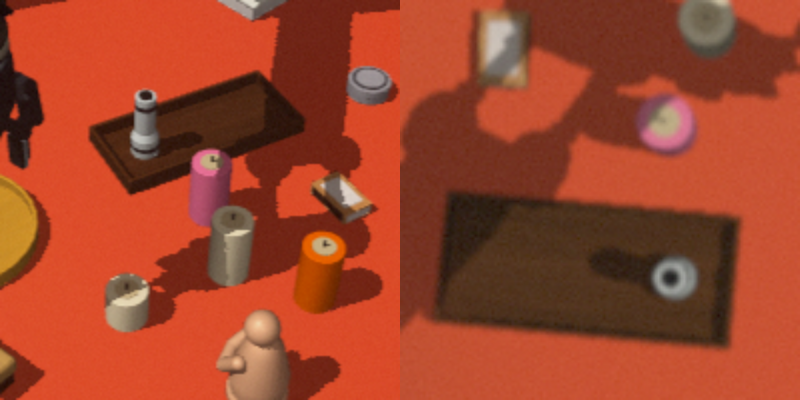

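The torch stands upright in the tray, clear of the rim. In the wrist view the brush is at (391,202), which gives centre (663.5,-262.5) and yaw 18.6°. Grasping the brush.

Request:
drive_tool(
  steps=[
    {"gripper":1,"xyz":[5,30,20],"turn":0},
    {"gripper":1,"xyz":[11,60,45],"turn":0},
    {"gripper":1,"xyz":[11.5,68,80],"turn":0},
    {"gripper":1,"xyz":[11.5,68,110],"turn":0},
    {"gripper":1,"xyz":[11.5,68,110],"turn":0},
  ],
)

```text
time_s: 7.43
ee_pos: [0.6564, -0.2558, 0.0894]
tcp_rot: [-3.134, 0.01, 0.33]
wrist_force: [-2.4, 0.7, -2.3]
width: 0.0856
```

Request:
drive_tool(
  steps=[
    {"gripper":1,"xyz":[0,0,30],"turn":0},
    {"gripper":1,"xyz":[0,0,60],"turn":0},
    {"gripper":1,"xyz":[0,0,76],"turn":0},
    {"gripper":1,"xyz":[0,0,76],"turn":0},
    {"gripper":1,"xyz":[0,0,76],"turn":0},
  ],
)

```text
time_s: 7.85
ee_pos: [0.6554, -0.2544, 0.0138]
tcp_rot: [-3.134, 0.011, 0.331]
wrist_force: [0.0, 0.2, 0.9]
width: 0.0853
```

Request:
drive_tool(
  steps=[
    {"gripper":1,"xyz":[5,10,-3],"turn":0},
    {"gripper":1,"xyz":[5,10,-3],"turn":0},
    {"gripper":1,"xyz":[5,10,-3],"turn":0},
  ],
)

```text
time_s: 8.1
ee_pos: [0.6663, -0.2634, 0.0205]
tcp_rot: [-3.138, 0.006, 0.331]
wrist_force: [-0.4, -0.3, 0.4]
width: 0.0858
```

Request:
drive_tool(
  steps=[
    {"gripper":0.5,"xyz":[0,0,0],"turn":0},
    {"gripper":0.3,"xyz":[0,0,0],"turn":0},
    {"gripper":0.3,"xyz":[0,0,0],"turn":0},
    {"gripper":0.3,"xyz":[0,0,0],"turn":0},
    {"gripper":0.3,"xyz":[0,0,0],"turn":0},
  ],
  newtons=40,
)

```text
time_s: 8.52
ee_pos: [0.6667, -0.2634, 0.0215]
tcp_rot: [-3.139, 0.005, 0.331]
wrist_force: [-0.2, 0.5, 5.1]
width: 0.0451
```

Request:
drive_tool(
  steps=[
    {"gripper":0.3,"xyz":[0,0,-15],"turn":0},
    {"gripper":0.3,"xyz":[0,0,-40],"turn":0},
    {"gripper":0.3,"xyz":[0,0,-60],"turn":0},
    {"gripper":0.3,"xyz":[0,0,-60],"turn":0},
  ],
)

```text
time_s: 8.85
ee_pos: [0.6705, -0.2651, 0.0873]
tcp_rot: [3.138, -0.002, 0.331]
wrist_force: [1.1, -0.3, -0.9]
width: 0.0448
```

Request:
drive_tool(
  steps=[
    {"gripper":0.3,"xyz":[-30,-17,0],"turn":0},
    {"gripper":0.3,"xyz":[-62,-35,0],"turn":0},
    {"gripper":0.3,"xyz":[-94,-52,0],"turn":0},
    {"gripper":0.3,"xyz":[-126,-70,0],"turn":0},
    {"gripper":0.3,"xyz":[-140,-78,0],"turn":0},
  ],
)

```text
time_s: 9.27
ee_pos: [0.5062, -0.2344, 0.0845]
tcp_rot: [-3.139, 0.005, 0.331]
wrist_force: [-1.3, -0.1, -1.5]
width: 0.0449
```

Request:
drive_tool(
  steps=[
    {"gripper":0.3,"xyz":[-8,-5,0],"turn":0},
    {"gripper":0.3,"xyz":[-8,-5,0],"turn":0},
    {"gripper":0.3,"xyz":[-8,-5,0],"turn":0},
    {"gripper":0.3,"xyz":[-8,-5,0],"turn":0},
  ],
)

```text
time_s: 9.6
ee_pos: [0.4982, -0.2327, 0.0848]
tcp_rot: [-3.14, 0.003, 0.331]
wrist_force: [-0.0, -0.1, -0.4]
width: 0.0449
```

```bash
python3 look.py w4 | cut -c1-160
```

```text
tcp [ 498.5 -232.9   84.9] rot deg [-179.92    0.19   18.98] w 45.3 F [-0.2 -1.  -1.7] q [-0.52  0.35  1.91 -0.    0.88  0.73] t 9.65
```

View pics/w4.png

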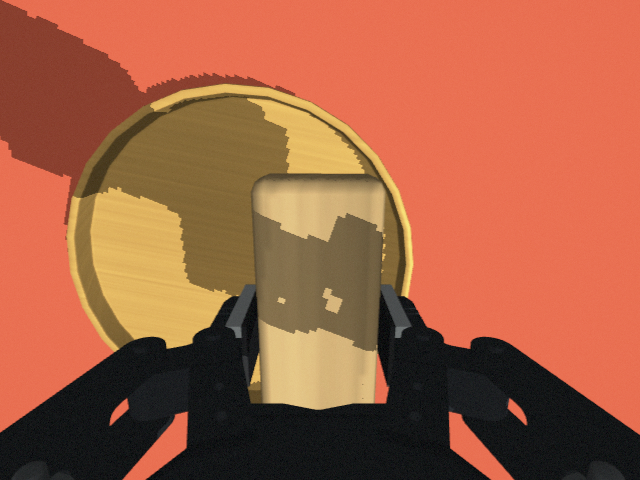

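Request:
drive_tool(
  steps=[
    {"gripper":0.3,"xyz":[-7.5,-4.5,0],"turn":0},
    {"gripper":0.3,"xyz":[-7.5,-4.5,20],"turn":0},
    {"gripper":0.3,"xyz":[-7.5,-4.5,40],"turn":0},
    {"gripper":0.3,"xyz":[-7.5,-4.5,52],"turn":0},
    {"gripper":0.3,"xyz":[-7.5,-4.5,52],"turn":0},
  ],
)

```text
time_s: 10.07
ee_pos: [0.4875, -0.2297, 0.03]
tcp_rot: [-3.136, 0.007, 0.331]
wrist_force: [-1.0, 0.7, -0.8]
width: 0.0453
```

Request:
drive_tool(
  steps=[
    {"gripper":0.3,"xyz":[0,0,1.5],"turn":0},
    {"gripper":0.3,"xyz":[0,0,3],"turn":0},
    {"gripper":0.3,"xyz":[0,0,3],"turn":0},
    {"gripper":0.3,"xyz":[0,0,3],"turn":0},
  ],
)

```text
time_s: 10.4
ee_pos: [0.4884, -0.2301, 0.0279]
tcp_rot: [-3.137, 0.006, 0.332]
wrist_force: [0.7, -0.4, -0.7]
width: 0.0454
```

Request:
drive_tool(
  steps=[
    {"gripper":0.3,"xyz":[0,0,1],"turn":0},
    {"gripper":0.3,"xyz":[0,0,2],"turn":0},
    {"gripper":0.3,"xyz":[0,0,2],"turn":0},
    {"gripper":0.3,"xyz":[0,0,2],"turn":0},
  ],
)

```text
time_s: 10.73
ee_pos: [0.4892, -0.2306, 0.0274]
tcp_rot: [-3.138, 0.005, 0.332]
wrist_force: [-0.5, 0.9, 6.1]
width: 0.0451
```

Request:
drive_tool(
  steps=[
    {"gripper":0.7,"xyz":[0,0,-1],"turn":0},
    {"gripper":0.8,"xyz":[0,0,-1],"turn":0},
    {"gripper":0.8,"xyz":[0,0,-1],"turn":0},
    {"gripper":0.8,"xyz":[0,0,-1],"turn":0},
  ],
)

```text
time_s: 11.07
ee_pos: [0.4893, -0.2307, 0.0285]
tcp_rot: [-3.139, 0.005, 0.332]
wrist_force: [-0.5, -0.1, 0.3]
width: 0.0681
```

Request:
drive_tool(
  steps=[
    {"gripper":0.8,"xyz":[0,0,-25],"turn":0},
    {"gripper":0.8,"xyz":[0,0,-60],"turn":0},
    {"gripper":0.8,"xyz":[0,0,-100],"turn":0},
    {"gripper":1,"xyz":[0,0,-140],"turn":0},
    {"gripper":1,"xyz":[0,0,-175],"turn":0},
  ],
)

```text
time_s: 11.48
ee_pos: [0.4904, -0.231, 0.2057]
tcp_rot: [-3.139, 0.004, 0.332]
wrist_force: [0.8, -1.0, 0.3]
width: 0.0851
```

Request:
drive_tool(
  steps=[
    {"gripper":1,"xyz":[10,-30,0],"turn":-6},
    {"gripper":1,"xyz":[20,-60,0],"turn":-13},
    {"gripper":1,"xyz":[31,-90,0],"turn":-20},
    {"gripper":1,"xyz":[42,-120,0],"turn":-27},
    {"gripper":1,"xyz":[52,-151,0],"turn":-33},
  ],
)

```text
time_s: 11.9
ee_pos: [0.4903, -0.07, 0.2059]
tcp_rot: [-3.138, 0.002, 0.913]
wrist_force: [0.7, 1.0, 0.2]
width: 0.0851
```

Request:
drive_tool(
  steps=[
    {"gripper":1,"xyz":[27,-21,0],"turn":-7},
    {"gripper":1,"xyz":[54,-42,0],"turn":-14},
    {"gripper":1,"xyz":[81,-63,0],"turn":-21},
    {"gripper":1,"xyz":[108,-84,0],"turn":-28},
    {"gripper":1,"xyz":[134,-105,0],"turn":-33},
  ],
)

```text
time_s: 12.32
ee_pos: [0.4888, 0.1019, 0.2059]
tcp_rot: [-3.138, -0.0, 1.494]
wrist_force: [0.3, 0.8, 0.0]
width: 0.0851
```

Request:
drive_tool(
  steps=[
    {"gripper":1,"xyz":[32,-3,0],"turn":-6},
    {"gripper":1,"xyz":[64,-6,0],"turn":-12},
    {"gripper":1,"xyz":[96,-8,0],"turn":-18},
    {"gripper":1,"xyz":[128,-11,0],"turn":-24},
    {"gripper":1,"xyz":[159,-14,0],"turn":-24},
  ],
)

```text
time_s: 12.73
ee_pos: [0.4865, 0.2632, 0.2057]
tcp_rot: [-3.138, -0.002, 1.917]
wrist_force: [0.8, -0.6, 0.2]
width: 0.0853
```

Request:
drive_tool(
  steps=[
    {"gripper":1,"xyz":[30,19,0],"turn":0},
    {"gripper":1,"xyz":[60,39,0],"turn":0},
    {"gripper":1,"xyz":[90,58,0],"turn":0},
    {"gripper":1,"xyz":[104,67,0],"turn":0},
    {"gripper":1,"xyz":[104,67,0],"turn":0},
  ],
)

```text
time_s: 13.15
ee_pos: [0.5145, 0.3875, 0.2053]
tcp_rot: [-3.139, -0.003, 1.92]
wrist_force: [-0.6, -0.6, -0.9]
width: 0.0851
```

```bash
python3 look.py w5 519 434 18
```

```text
tcp [514.  385.2 205. ] rot deg [-1.7975e+02 -9.0000e-02  1.0997e+02] w 85.4 F [ 0.6 -0.2 -0.7] q [0.57 0.37 1.61 0.   1.17 0.22] t 13.2
expect px [341. 166.]
[342. 164.] 4351 cent [518.9 435.7] rect [519.2 435. ] [64.5 64.1] -70.0
[310. 400.] 83599 cent [575.8 192.2] rect [574.3 224.6] [732.3 275.2] 20.1
```

View pics/w5.png

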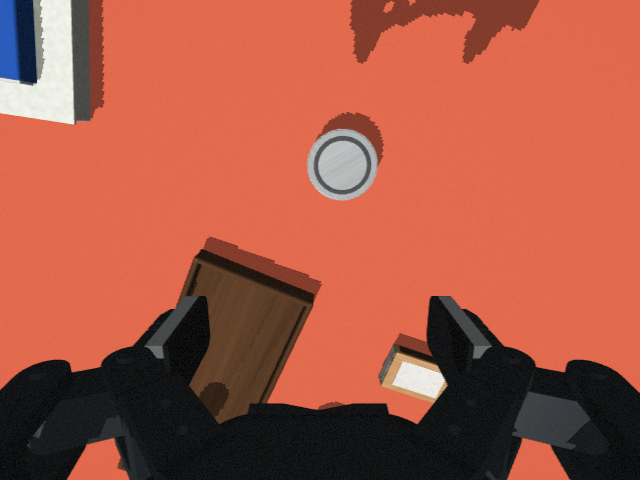

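The tin is at (342,164), centre about (519,434.5), and its outline measures 64 mm against the given 61. Moving above it.

Request:
drive_tool(
  steps=[
    {"gripper":1,"xyz":[25,12,20],"turn":0},
    {"gripper":1,"xyz":[45,21.5,50],"turn":0},
    {"gripper":1,"xyz":[45,21.5,85],"turn":0},
    {"gripper":1,"xyz":[45,21.5,120],"turn":0},
    {"gripper":1,"xyz":[45,21.5,130],"turn":0},
  ],
)

```text
time_s: 13.62
ee_pos: [0.5138, 0.4303, 0.0681]
tcp_rot: [-3.125, 0.003, 1.919]
wrist_force: [-1.8, -1.8, -2.1]
width: 0.0855
```

Request:
drive_tool(
  steps=[
    {"gripper":1,"xyz":[0,0,0],"turn":0},
    {"gripper":1,"xyz":[0,0,0],"turn":0},
    {"gripper":1,"xyz":[0,0,0],"turn":0},
  ],
)

```text
time_s: 13.87
ee_pos: [0.5148, 0.4301, 0.0698]
tcp_rot: [-3.127, 0.002, 1.918]
wrist_force: [-0.8, -0.1, -0.3]
width: 0.0856
```

Request:
drive_tool(
  steps=[
    {"gripper":1,"xyz":[3,5.5,15],"turn":0},
    {"gripper":1,"xyz":[3,5.5,30],"turn":0},
    {"gripper":1,"xyz":[3,5.5,40],"turn":0},
    {"gripper":1,"xyz":[3,5.5,40],"turn":0},
    {"gripper":1,"xyz":[3,5.5,40],"turn":0},
  ],
)

```text
time_s: 14.28
ee_pos: [0.5177, 0.4338, 0.029]
tcp_rot: [-3.125, 0.003, 1.918]
wrist_force: [-0.5, 0.3, -0.2]
width: 0.0855
```

Request:
drive_tool(
  steps=[
    {"gripper":1,"xyz":[0.5,1.5,12],"turn":0},
    {"gripper":1,"xyz":[0.5,1.5,25],"turn":0},
    {"gripper":1,"xyz":[0.5,1.5,25],"turn":0},
    {"gripper":1,"xyz":[0.5,1.5,25],"turn":0},
  ],
)

```text
time_s: 14.62
ee_pos: [0.5172, 0.4337, 0.0022]
tcp_rot: [-3.122, 0.004, 1.918]
wrist_force: [0.0, -0.5, -0.1]
width: 0.0854
```

Request:
drive_tool(
  steps=[
    {"gripper":0.6,"xyz":[0,0,0],"turn":0},
    {"gripper":0.5,"xyz":[0,0,0],"turn":0},
    {"gripper":0.5,"xyz":[0,0,0],"turn":0},
    {"gripper":0.5,"xyz":[0,0,0],"turn":0},
    {"gripper":0.5,"xyz":[0,0,0],"turn":0},
  ],
  newtons=40,
)

```text
time_s: 15.03
ee_pos: [0.5176, 0.4339, 0.0027]
tcp_rot: [-3.123, 0.003, 1.918]
wrist_force: [-0.2, 0.1, 1.4]
width: 0.0594
```

Request:
drive_tool(
  steps=[
    {"gripper":0.5,"xyz":[0,0,-15],"turn":0},
    {"gripper":0.5,"xyz":[0,0,-50],"turn":0},
    {"gripper":0.5,"xyz":[0,0,-90],"turn":0},
    {"gripper":0.5,"xyz":[0,0,-130],"turn":0},
    {"gripper":0.5,"xyz":[0,0,-165],"turn":0},
  ],
)

```text
time_s: 15.45
ee_pos: [0.5207, 0.4358, 0.1713]
tcp_rot: [-3.125, 0.003, 1.918]
wrist_force: [0.9, 0.7, -0.2]
width: 0.0596
```

Request:
drive_tool(
  steps=[
    {"gripper":0.5,"xyz":[-25,-12,0],"turn":0},
    {"gripper":0.5,"xyz":[-60,-29,0],"turn":0},
    {"gripper":0.5,"xyz":[-97,-46,0],"turn":0},
    {"gripper":0.5,"xyz":[-134,-64,0],"turn":0},
    {"gripper":0.5,"xyz":[-170,-81,0],"turn":0},
  ],
)

```text
time_s: 15.87
ee_pos: [0.5017, 0.2467, 0.1743]
tcp_rot: [-3.126, 0.003, 1.919]
wrist_force: [0.7, -1.1, -1.0]
width: 0.0594
```

Request:
drive_tool(
  steps=[
    {"gripper":0.5,"xyz":[-36,-17,0],"turn":0},
    {"gripper":0.5,"xyz":[-72,-34,0],"turn":0},
    {"gripper":0.5,"xyz":[-108,-51,0],"turn":0},
    {"gripper":0.5,"xyz":[-144,-69,0],"turn":0},
    {"gripper":0.5,"xyz":[-180,-86,0],"turn":0},
  ],
)

```text
time_s: 16.28
ee_pos: [0.4816, 0.0464, 0.1774]
tcp_rot: [-3.127, 0.004, 1.919]
wrist_force: [0.3, -0.4, -0.2]
width: 0.0595
```

Request:
drive_tool(
  steps=[
    {"gripper":0.5,"xyz":[-36,-17,0],"turn":0},
    {"gripper":0.5,"xyz":[-72,-34,0],"turn":0},
    {"gripper":0.5,"xyz":[-108,-51,0],"turn":0},
    {"gripper":0.5,"xyz":[-135,-65,0],"turn":0},
    {"gripper":0.5,"xyz":[-150,-72,0],"turn":0},
  ],
)

```text
time_s: 16.7
ee_pos: [0.4646, -0.1225, 0.1804]
tcp_rot: [-3.127, 0.006, 1.917]
wrist_force: [0.2, 1.3, -0.2]
width: 0.0591
```

Request:
drive_tool(
  steps=[
    {"gripper":0.5,"xyz":[0,0,30],"turn":0},
    {"gripper":0.5,"xyz":[0,0,60],"turn":0},
    {"gripper":0.5,"xyz":[0,0,60],"turn":0},
    {"gripper":0.5,"xyz":[0,0,60],"turn":0},
  ],
)

```text
time_s: 17.03
ee_pos: [0.4621, -0.1226, 0.1197]
tcp_rot: [-3.124, 0.003, 1.916]
wrist_force: [0.9, -0.1, -0.0]
width: 0.0594
```

```bash
python3 look.py w6
python3 - <<'E'
from h import *
img,*cal=cam("top")
for b in blobs(mask(img)):
    if 350<b[0][0]<450 and 240<b[0][1]<340: print(b[0].round(1),b[1],world_rect(cal,b[2],.022))
cv2.imwrite("pics/b6.png",cv2.resize(img[230:350,340:460],(480,480))[...,::-1])
E
```

```text
tcp [ 463.9 -123.   121.1] rot deg [-179.18    0.32  109.82] w 59.7 F [ 0.9 -0.3 -0.2] q [-0.34  0.18  2.05 -0.02  0.92 -0.68] t 17.0833
```

View pics/w6.png

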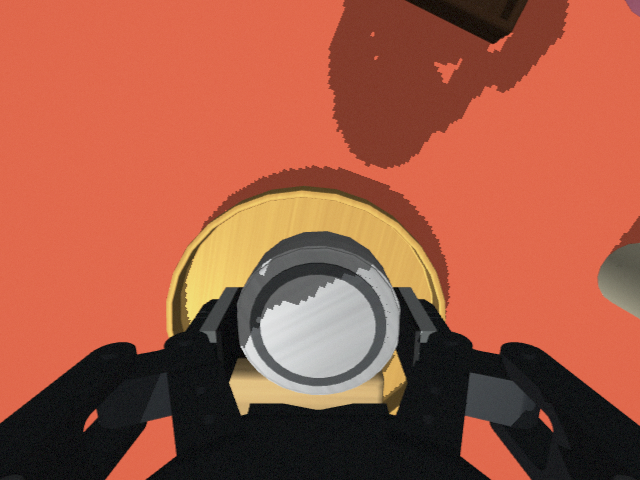

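Request:
drive_tool(
  steps=[
    {"gripper":0.5,"xyz":[-26,-13.5,15],"turn":0},
    {"gripper":0.5,"xyz":[-26,-13.5,40],"turn":0},
    {"gripper":0.5,"xyz":[-26,-13.5,70],"turn":0},
    {"gripper":0.5,"xyz":[-26,-13.5,88],"turn":0},
    {"gripper":0.5,"xyz":[-26,-13.5,88],"turn":0},
  ],
)

```text
time_s: 17.55
ee_pos: [0.4588, -0.1523, 0.0329]
tcp_rot: [-3.126, 0.004, 1.918]
wrist_force: [-1.3, 1.1, -0.7]
width: 0.0596
```

Request:
drive_tool(
  steps=[
    {"gripper":0.5,"xyz":[0,0,0],"turn":0},
    {"gripper":0.5,"xyz":[0,0,0],"turn":0},
  ],
)

```text
time_s: 17.72
ee_pos: [0.4606, -0.1526, 0.0347]
tcp_rot: [-3.128, 0.006, 1.918]
wrist_force: [0.2, -0.3, -0.1]
width: 0.0598
```

Request:
drive_tool(
  steps=[
    {"gripper":0.5,"xyz":[0,0,10],"turn":0},
    {"gripper":0.5,"xyz":[0,0,20],"turn":0},
    {"gripper":0.5,"xyz":[0,0,24],"turn":0},
    {"gripper":0.5,"xyz":[0,0,24],"turn":0},
    {"gripper":0.5,"xyz":[0,0,24],"turn":0},
  ],
)

```text
time_s: 18.13
ee_pos: [0.4599, -0.1526, 0.0103]
tcp_rot: [-3.128, 0.006, 1.918]
wrist_force: [0.2, -0.3, -0.8]
width: 0.0596
```

Request:
drive_tool(
  steps=[
    {"gripper":0.5,"xyz":[0,0,1],"turn":0},
    {"gripper":0.5,"xyz":[0,0,2],"turn":0},
    {"gripper":0.5,"xyz":[0,0,2],"turn":0},
    {"gripper":0.5,"xyz":[0,0,2],"turn":0},
  ],
)

```text
time_s: 18.47
ee_pos: [0.4601, -0.1528, 0.0087]
tcp_rot: [-3.128, 0.006, 1.918]
wrist_force: [-0.7, 0.2, 3.4]
width: 0.0596
```

Request:
drive_tool(
  steps=[
    {"gripper":0.88,"xyz":[0,0,-0.5],"turn":0},
    {"gripper":0.88,"xyz":[0,0,-0.5],"turn":0},
    {"gripper":0.88,"xyz":[0,0,-0.5],"turn":0},
    {"gripper":0.88,"xyz":[0,0,-0.5],"turn":0},
  ],
)

```text
time_s: 18.8
ee_pos: [0.4601, -0.1528, 0.0092]
tcp_rot: [-3.128, 0.006, 1.918]
wrist_force: [0.0, -0.3, -0.3]
width: 0.0751
```

Request:
drive_tool(
  steps=[
    {"gripper":0.88,"xyz":[0,0,-25],"turn":0},
    {"gripper":0.88,"xyz":[0,0,-65],"turn":0},
    {"gripper":1,"xyz":[0,0,-105],"turn":0},
    {"gripper":1,"xyz":[0,0,-145],"turn":0},
    {"gripper":1,"xyz":[0,0,-185],"turn":0},
  ],
)

```text
time_s: 19.22
ee_pos: [0.4616, -0.1506, 0.1958]
tcp_rot: [-3.128, 0.006, 1.918]
wrist_force: [1.1, -1.7, 0.1]
width: 0.0853
```

Request:
drive_tool(
  steps=[
    {"gripper":1,"xyz":[23,23,0],"turn":-6},
    {"gripper":1,"xyz":[46,46,0],"turn":-12},
    {"gripper":1,"xyz":[70,70,0],"turn":-18},
    {"gripper":1,"xyz":[94,94,0],"turn":-24},
    {"gripper":1,"xyz":[117,117,0],"turn":-30},
  ],
)

```text
time_s: 19.63
ee_pos: [0.5322, 0.0007, 0.1936]
tcp_rot: [-3.127, -0.002, 2.447]
wrist_force: [0.5, -0.6, 0.4]
width: 0.0851
```

Request:
drive_tool(
  steps=[
    {"gripper":1,"xyz":[9,32,0],"turn":-6},
    {"gripper":1,"xyz":[18,64,0],"turn":-12},
    {"gripper":1,"xyz":[26,96,0],"turn":-18},
    {"gripper":1,"xyz":[35,128,0],"turn":-24},
    {"gripper":1,"xyz":[43,160,0],"turn":-30},
  ],
)

```text
time_s: 20.05
ee_pos: [0.6016, 0.1528, 0.191]
tcp_rot: [-3.13, -0.009, 2.976]
wrist_force: [0.5, -0.1, -0.0]
width: 0.0852
```

Request:
drive_tool(
  steps=[
    {"gripper":1,"xyz":[-9,32,0],"turn":-6},
    {"gripper":1,"xyz":[-18,64,0],"turn":-11},
    {"gripper":1,"xyz":[-25,91,0],"turn":-11},
    {"gripper":1,"xyz":[-25,91,0],"turn":-11},
  ],
)

```text
time_s: 20.38
ee_pos: [0.6427, 0.2437, 0.1891]
tcp_rot: [-3.135, -0.009, -3.111]
wrist_force: [0.1, 0.1, -0.4]
width: 0.0857
```

```bash
python3 look.py w7 674.5 257 18
python3 - <<'E'
from h import *
t,*ct=cam("top"); w=cv2.imread("pics/w7.png")
cv2.imwrite("pics/b7.png",np.hstack([cv2.resize(w,(480,360)),cv2.resize(t[240:345,345:440],(320,360))[...,::-1]]))
E
```

```text
tcp [641.6 241.1 188.9] rot deg [-179.46   -0.66 -178.31] w 85.3 F [ 0.3  0.  -0.4] q [ 0.3   0.47  1.5  -0.01  1.19 -1.3 ] t 20.4333
expect px [333. 253.]
[333. 249.] 4140 cent [670.9 256.9] rect [672.2 256.9] [75.4 46.6] 0.0
[315. 415.] 69064 cent [849.  245.9] rect [823.7 246.2] [693.  216.7] -87.8
```

View pics/b7.png

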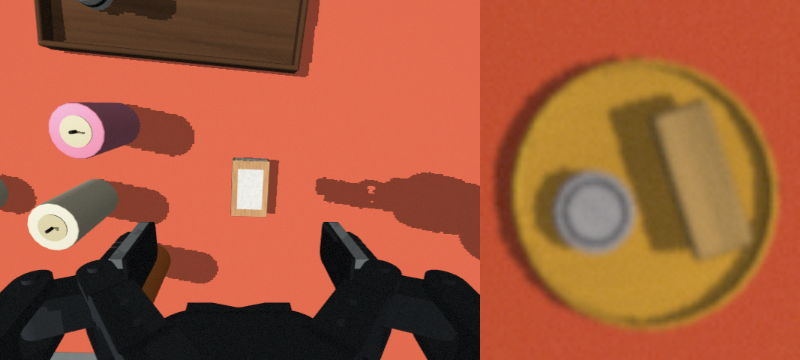

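The right half shows tin and brush flat in the brass tray with a clear gap. In the wrist view the matchbox measures centre (672,257), yaw about 0.5°, 75x47 mm. Approaching it.

Request:
drive_tool(
  steps=[
    {"gripper":1,"xyz":[-20,10,20],"turn":1},
    {"gripper":1,"xyz":[-31.5,15,55],"turn":1},
    {"gripper":1,"xyz":[-31.5,15,90],"turn":1},
    {"gripper":1,"xyz":[-31.5,15,120],"turn":1},
    {"gripper":1,"xyz":[-31.5,15,140],"turn":1},
  ],
)

```text
time_s: 20.9
ee_pos: [0.6673, 0.2512, 0.0439]
tcp_rot: [-3.128, -0.019, -3.132]
wrist_force: [-0.6, -0.2, -0.7]
width: 0.0852
```

Request:
drive_tool(
  steps=[
    {"gripper":1,"xyz":[0,0,0],"turn":0},
    {"gripper":1,"xyz":[0,0,0],"turn":0},
    {"gripper":1,"xyz":[0,0,0],"turn":0},
  ],
)

```text
time_s: 21.15
ee_pos: [0.6679, 0.2503, 0.0449]
tcp_rot: [-3.128, -0.018, -3.133]
wrist_force: [0.3, 0.2, 0.1]
width: 0.0858
```

Request:
drive_tool(
  steps=[
    {"gripper":1,"xyz":[-4.5,7,10],"turn":0},
    {"gripper":1,"xyz":[-4.5,7,25],"turn":0},
    {"gripper":1,"xyz":[-4.5,7,40],"turn":0},
    {"gripper":1,"xyz":[-4.5,7,42],"turn":0},
    {"gripper":1,"xyz":[-4.5,7,42],"turn":0},
  ],
)

```text
time_s: 21.57
ee_pos: [0.6691, 0.2561, -0.0002]
tcp_rot: [-3.127, -0.023, -3.133]
wrist_force: [-0.4, -0.3, 0.6]
width: 0.0854
```

Request:
drive_tool(
  steps=[
    {"gripper":0.6,"xyz":[0,0,0],"turn":0},
    {"gripper":0.4,"xyz":[0,0,0],"turn":0},
    {"gripper":0.3,"xyz":[0,0,0],"turn":0},
    {"gripper":0.3,"xyz":[0,0,0],"turn":0},
    {"gripper":0.3,"xyz":[0,0,0],"turn":0},
  ],
  newtons=20,
)

```text
time_s: 21.98
ee_pos: [0.6699, 0.2563, 0.0008]
tcp_rot: [-3.127, -0.021, -3.133]
wrist_force: [-0.1, 0.7, -0.7]
width: 0.0437
```

Request:
drive_tool(
  steps=[
    {"gripper":0.3,"xyz":[0,0,-15],"turn":0},
    {"gripper":0.3,"xyz":[0,0,-45],"turn":0},
    {"gripper":0.3,"xyz":[0,0,-70],"turn":0},
    {"gripper":0.3,"xyz":[0,0,-70],"turn":0},
  ],
)

```text
time_s: 22.32
ee_pos: [0.6767, 0.2591, 0.0792]
tcp_rot: [-3.131, -0.009, -3.133]
wrist_force: [2.5, 1.0, 0.9]
width: 0.0433
```

Request:
drive_tool(
  steps=[
    {"gripper":0.3,"xyz":[35,-2,0],"turn":2},
    {"gripper":0.3,"xyz":[70,-4,0],"turn":4},
    {"gripper":0.3,"xyz":[105,-6,0],"turn":4},
    {"gripper":0.3,"xyz":[140,-8,0],"turn":4},
    {"gripper":0.3,"xyz":[170,-9,0],"turn":4},
  ],
)

```text
time_s: 22.73
ee_pos: [0.5043, 0.2482, 0.0814]
tcp_rot: [-3.13, -0.009, 3.08]
wrist_force: [-0.0, 0.4, -0.7]
width: 0.0436
```

Request:
drive_tool(
  steps=[
    {"gripper":0.3,"xyz":[10,0,0],"turn":0},
    {"gripper":0.3,"xyz":[15,0,0],"turn":0},
    {"gripper":0.3,"xyz":[15,0,0],"turn":0},
    {"gripper":0.3,"xyz":[15,0,0],"turn":0},
  ],
)

```text
time_s: 23.07
ee_pos: [0.4909, 0.2496, 0.0825]
tcp_rot: [-3.132, -0.006, 3.08]
wrist_force: [-0.5, -0.8, -0.1]
width: 0.0435
```

```bash
python3 look.py w8
```

```text
tcp [491.3 249.6  82.4] rot deg [-179.43   -0.35  176.47] w 43.4 F [ 0.8 -0.1 -1.4] q [ 0.39  0.36  1.9  -0.01  0.89 -1.11] t 23.1167
```

View pics/w8.png

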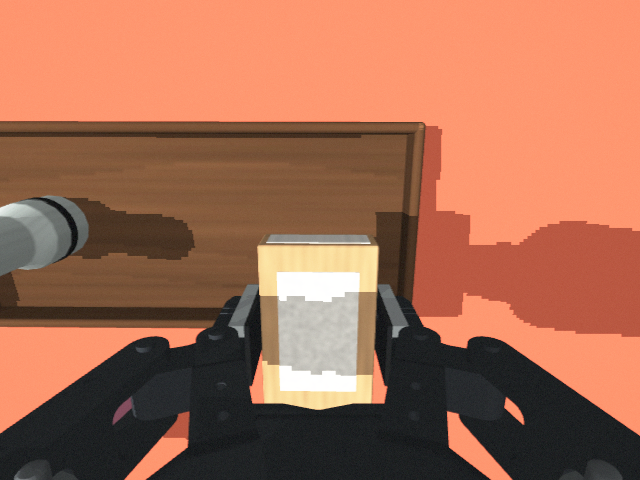

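Request:
drive_tool(
  steps=[
    {"gripper":0.3,"xyz":[15,-3.5,10],"turn":0},
    {"gripper":0.3,"xyz":[15,-3.5,35],"turn":0},
    {"gripper":0.3,"xyz":[15,-3.5,50],"turn":0},
    {"gripper":0.3,"xyz":[15,-3.5,50],"turn":0},
    {"gripper":0.3,"xyz":[15,-3.5,50],"turn":0},
  ],
)

```text
time_s: 23.53
ee_pos: [0.4763, 0.2463, 0.0319]
tcp_rot: [-3.131, -0.007, 3.079]
wrist_force: [0.1, 0.1, -0.6]
width: 0.0433
```

Request:
drive_tool(
  steps=[
    {"gripper":0.3,"xyz":[0,0,10],"turn":0},
    {"gripper":0.3,"xyz":[0,0,20],"turn":0},
    {"gripper":0.3,"xyz":[0,0,23],"turn":0},
    {"gripper":0.3,"xyz":[0,0,23],"turn":0},
    {"gripper":0.3,"xyz":[0,0,23],"turn":0},
  ],
)

```text
time_s: 23.95
ee_pos: [0.4761, 0.246, 0.0087]
tcp_rot: [-3.131, -0.008, 3.079]
wrist_force: [-0.4, 0.3, -0.7]
width: 0.0434
```

Request:
drive_tool(
  steps=[
    {"gripper":0.3,"xyz":[0,0,1],"turn":0},
    {"gripper":0.3,"xyz":[0,0,2],"turn":0},
    {"gripper":0.3,"xyz":[0,0,2],"turn":0},
    {"gripper":0.3,"xyz":[0,0,2],"turn":0},
  ],
)

```text
time_s: 24.28
ee_pos: [0.4763, 0.2461, 0.0069]
tcp_rot: [-3.131, -0.007, 3.079]
wrist_force: [-0.2, 0.3, -0.3]
width: 0.0436
```

Request:
drive_tool(
  steps=[
    {"gripper":0.3,"xyz":[0,0,1],"turn":0},
    {"gripper":0.3,"xyz":[0,0,1.5],"turn":0},
    {"gripper":0.3,"xyz":[0,0,1.5],"turn":0},
    {"gripper":0.3,"xyz":[0,0,1.5],"turn":0},
  ],
)

```text
time_s: 24.62
ee_pos: [0.4765, 0.2462, 0.0064]
tcp_rot: [-3.131, -0.007, 3.079]
wrist_force: [-0.5, -0.4, 6.4]
width: 0.0433
```

Request:
drive_tool(
  steps=[
    {"gripper":0.65,"xyz":[0,0,-0.5],"turn":0},
    {"gripper":0.65,"xyz":[0,0,-0.5],"turn":0},
    {"gripper":0.65,"xyz":[0,0,-0.5],"turn":0},
    {"gripper":0.65,"xyz":[0,0,-0.5],"turn":0},
  ],
)

```text
time_s: 24.95
ee_pos: [0.4764, 0.2461, 0.0067]
tcp_rot: [-3.131, -0.007, 3.079]
wrist_force: [-0.4, 0.2, -1.2]
width: 0.0555
```

Request:
drive_tool(
  steps=[
    {"gripper":0.65,"xyz":[0,0,-25],"turn":0},
    {"gripper":0.65,"xyz":[0,0,-65],"turn":0},
    {"gripper":1,"xyz":[0,0,-105],"turn":0},
    {"gripper":1,"xyz":[0,0,-145],"turn":0},
    {"gripper":1,"xyz":[0,0,-185],"turn":0},
  ],
)

```text
time_s: 25.37
ee_pos: [0.4773, 0.2478, 0.1931]
tcp_rot: [-3.131, -0.008, 3.079]
wrist_force: [1.2, -0.3, -0.2]
width: 0.0852
```

Request:
drive_tool(
  steps=[
    {"gripper":1,"xyz":[-30,-22,0],"turn":0},
    {"gripper":1,"xyz":[-62,-45,0],"turn":0},
    {"gripper":1,"xyz":[-94,-68,0],"turn":0},
    {"gripper":1,"xyz":[-126,-91,0],"turn":0},
    {"gripper":1,"xyz":[-158,-114,0],"turn":0},
  ],
)

```text
time_s: 25.78
ee_pos: [0.6289, 0.1231, 0.1931]
tcp_rot: [-3.131, -0.008, 3.08]
wrist_force: [1.5, 0.9, -0.9]
width: 0.0854
```

Request:
drive_tool(
  steps=[
    {"gripper":1,"xyz":[-30,-22,0],"turn":0},
    {"gripper":1,"xyz":[-60,-44,0],"turn":0},
    {"gripper":1,"xyz":[-68,-48,0],"turn":0},
    {"gripper":1,"xyz":[-68,-48,0],"turn":0},
  ],
)

```text
time_s: 26.12
ee_pos: [0.6956, 0.0685, 0.1923]
tcp_rot: [-3.13, -0.007, 3.076]
wrist_force: [-0.5, -0.1, -0.4]
width: 0.0855
```

```bash
python3 look.py w9 698 64.5 90
python3 - <<'E'
from h import *
t,*ct=cam("scene"); w=cv2.imread("pics/w9.png")
cv2.imwrite("pics/b9.png",np.hstack([cv2.resize(w,(480,360)),cv2.resize(t[160:300,280:410],(320,360))[...,::-1]]))
E
```

```text
tcp [693.8  70.2 192.1] rot deg [-179.4    -0.55  176.34] w 85.6 F [-0.2  0.8 -0.2] q [ 0.04  0.49  1.47 -0.01  1.2  -1.46] t 26.1667
expect px [314. 242.]
[316. 231.] 5012 cent [690.1  66.1] rect [691.1  67.7] [61.2 51.6] -28.9
[359.  93.] 5615 cent [602.5  99. ] rect [602.7  99.4] [51. 50.] -88.7
```

View pics/b9.png

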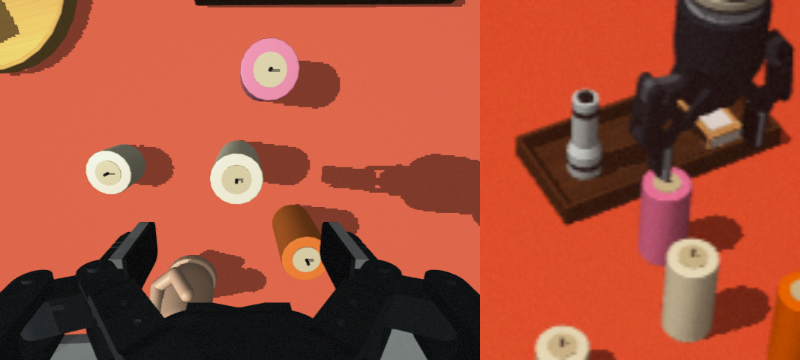

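The wrist view shows the ivory tall candle's top at (316,237) full-scale, about (696.5,65.5). Pink is at (359,93), orange at lower right and the short candle at left, all clear of the jaws. The matchbox and torch are in the oblong tray.

Request:
drive_tool(
  steps=[
    {"gripper":1,"xyz":[-3,-4.5,15],"turn":0},
    {"gripper":1,"xyz":[-3,-4.5,45],"turn":0},
    {"gripper":1,"xyz":[-3,-4.5,75],"turn":0},
    {"gripper":1,"xyz":[-3,-4.5,75],"turn":0},
    {"gripper":1,"xyz":[-3,-4.5,75],"turn":0},
  ],
)

```text
time_s: 26.63
ee_pos: [0.691, 0.0669, 0.1137]
tcp_rot: [-3.131, -0.018, 3.081]
wrist_force: [0.1, -0.1, 0.6]
width: 0.0856
```

Request:
drive_tool(
  steps=[
    {"gripper":1,"xyz":[-6,-1,5],"turn":0},
    {"gripper":1,"xyz":[-7,-1,25],"turn":0},
    {"gripper":1,"xyz":[-7,-1,50],"turn":0},
    {"gripper":1,"xyz":[-8,-1,70],"turn":0},
    {"gripper":1,"xyz":[-8,-1,70],"turn":0},
  ],
)

```text
time_s: 27.05
ee_pos: [0.6955, 0.0649, 0.0407]
tcp_rot: [-3.13, -0.023, 3.081]
wrist_force: [-1.4, 0.7, -1.2]
width: 0.085
```

Request:
drive_tool(
  steps=[
    {"gripper":1,"xyz":[0,0,0],"turn":0},
    {"gripper":1,"xyz":[0,0,0],"turn":0},
  ],
)

```text
time_s: 27.22
ee_pos: [0.6968, 0.0652, 0.0424]
tcp_rot: [-3.13, -0.021, 3.082]
wrist_force: [-1.5, -0.3, 0.5]
width: 0.0856
```

Request:
drive_tool(
  steps=[
    {"gripper":0.7,"xyz":[0,0,0],"turn":0},
    {"gripper":0.5,"xyz":[0,0,0],"turn":0},
    {"gripper":0.4,"xyz":[0,0,0],"turn":0},
    {"gripper":0.4,"xyz":[0,0,0],"turn":0},
    {"gripper":0.4,"xyz":[0,0,0],"turn":0},
  ],
  newtons=40,
)

```text
time_s: 27.63
ee_pos: [0.6984, 0.0653, 0.0446]
tcp_rot: [-3.131, -0.017, 3.081]
wrist_force: [-0.6, -1.1, 5.8]
width: 0.0492
```

Request:
drive_tool(
  steps=[
    {"gripper":0.4,"xyz":[0,0,-15],"turn":0},
    {"gripper":0.4,"xyz":[0,0,-50],"turn":0},
    {"gripper":0.4,"xyz":[0,0,-85],"turn":0},
    {"gripper":0.4,"xyz":[0,0,-120],"turn":0},
    {"gripper":0.4,"xyz":[0,0,-130],"turn":0},
  ],
)

```text
time_s: 28.05
ee_pos: [0.7046, 0.0667, 0.1825]
tcp_rot: [-3.132, -0.006, 3.082]
wrist_force: [1.7, -0.5, 0.3]
width: 0.0492
```

Request:
drive_tool(
  steps=[
    {"gripper":0.4,"xyz":[0,0,0],"turn":0},
    {"gripper":0.4,"xyz":[0,0,0],"turn":0},
  ],
)

```text
time_s: 28.22
ee_pos: [0.7057, 0.0668, 0.1845]
tcp_rot: [-3.132, -0.002, 3.082]
wrist_force: [-0.6, -0.2, -1.4]
width: 0.0491
```

Request:
drive_tool(
  steps=[
    {"gripper":0.4,"xyz":[25,9,0],"turn":0},
    {"gripper":0.4,"xyz":[58,21,0],"turn":0},
    {"gripper":0.4,"xyz":[92,33,0],"turn":0},
    {"gripper":0.4,"xyz":[126,45,0],"turn":0},
    {"gripper":0.4,"xyz":[160,57,0],"turn":0},
  ],
)

```text
time_s: 28.63
ee_pos: [0.5453, 0.1332, 0.1809]
tcp_rot: [-3.131, -0.008, 3.081]
wrist_force: [-0.5, 0.0, -1.5]
width: 0.0491
```

Request:
drive_tool(
  steps=[
    {"gripper":0.4,"xyz":[30,11,0],"turn":0},
    {"gripper":0.4,"xyz":[60,21,0],"turn":0},
    {"gripper":0.4,"xyz":[74,27,0],"turn":0},
    {"gripper":0.4,"xyz":[74,27,0],"turn":0},
    {"gripper":0.4,"xyz":[74,27,0],"turn":0},
  ],
)

```text
time_s: 29.05
ee_pos: [0.4722, 0.1646, 0.1799]
tcp_rot: [-3.13, -0.01, 3.082]
wrist_force: [0.2, 0.8, -1.5]
width: 0.0491
```

```bash
python3 look.py w10
python3 - <<'E'
from h import *
t,*ct=cam("scene"); w=cv2.imread("pics/w10.png")
cv2.imwrite("pics/b10.png",np.hstack([cv2.resize(w,(480,360)),cv2.resize(t[120:260,280:410],(320,360))[...,::-1]]))
E
```

```text
tcp [473.6 164.4 180.5] rot deg [-179.35   -0.48  176.56] w 49.2 F [ 0.4 -1.3 -1. ] q [ 0.25  0.14  1.96 -0.01  1.06 -1.25] t 29.1
```

View pics/b10.png

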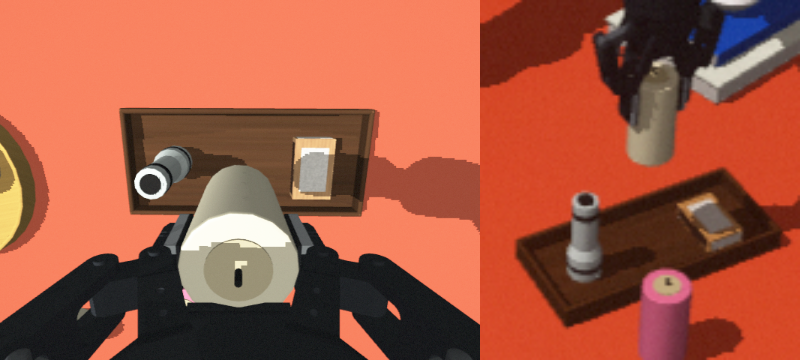

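The candle is held upright over the gap between torch (left) and matchbox (right). Lowering it.

Request:
drive_tool(
  steps=[
    {"gripper":0.4,"xyz":[2,1.5,20],"turn":0},
    {"gripper":0.4,"xyz":[2,1.5,55],"turn":0},
    {"gripper":0.4,"xyz":[2,1.5,85],"turn":0},
    {"gripper":0.4,"xyz":[2,1.5,105],"turn":0},
    {"gripper":0.4,"xyz":[2,1.5,105],"turn":0},
  ],
)

```text
time_s: 29.57
ee_pos: [0.4686, 0.1631, 0.0712]
tcp_rot: [-3.127, -0.017, 3.079]
wrist_force: [-0.6, -1.0, -1.7]
width: 0.0491
```

Request:
drive_tool(
  steps=[
    {"gripper":0.4,"xyz":[0,0,0],"turn":0},
    {"gripper":0.4,"xyz":[0,0,0],"turn":0},
  ],
)

```text
time_s: 29.73
ee_pos: [0.4697, 0.1627, 0.0714]
tcp_rot: [-3.127, -0.016, 3.078]
wrist_force: [-0.1, -0.1, -1.0]
width: 0.0489
```

Request:
drive_tool(
  steps=[
    {"gripper":0.4,"xyz":[0,0,8],"turn":0},
    {"gripper":0.4,"xyz":[0,0,15],"turn":0},
    {"gripper":0.4,"xyz":[0,0,18],"turn":0},
    {"gripper":0.4,"xyz":[0,0,18],"turn":0},
    {"gripper":0.4,"xyz":[0,0,18],"turn":0},
  ],
)

```text
time_s: 30.15
ee_pos: [0.4693, 0.1625, 0.0534]
tcp_rot: [-3.127, -0.017, 3.079]
wrist_force: [0.1, 0.7, -1.5]
width: 0.0491
```

Request:
drive_tool(
  steps=[
    {"gripper":0.4,"xyz":[0,0,1],"turn":0},
    {"gripper":0.4,"xyz":[0,0,2],"turn":0},
    {"gripper":0.4,"xyz":[0,0,2],"turn":0},
    {"gripper":0.4,"xyz":[0,0,2],"turn":0},
  ],
)

```text
time_s: 30.48
ee_pos: [0.4693, 0.1625, 0.0515]
tcp_rot: [-3.127, -0.016, 3.079]
wrist_force: [-0.2, 0.6, -2.6]
width: 0.049
```

Request:
drive_tool(
  steps=[
    {"gripper":0.4,"xyz":[0,0,1],"turn":0},
    {"gripper":0.4,"xyz":[0,0,2],"turn":0},
    {"gripper":0.4,"xyz":[0,0,2],"turn":0},
    {"gripper":0.4,"xyz":[0,0,2],"turn":0},
  ],
)

```text
time_s: 30.82
ee_pos: [0.4697, 0.1625, 0.0506]
tcp_rot: [-3.127, -0.016, 3.079]
wrist_force: [-1.5, -0.5, 7.1]
width: 0.0493
```

Request:
drive_tool(
  steps=[
    {"gripper":0.6,"xyz":[0,0,-1],"turn":0},
    {"gripper":0.7,"xyz":[0,0,-1],"turn":0},
    {"gripper":0.7,"xyz":[0,0,-1],"turn":0},
    {"gripper":0.7,"xyz":[0,0,-1],"turn":0},
  ],
)

```text
time_s: 31.15
ee_pos: [0.4699, 0.1626, 0.0517]
tcp_rot: [-3.127, -0.016, 3.079]
wrist_force: [-0.4, 0.4, -0.3]
width: 0.0599
```

Request:
drive_tool(
  steps=[
    {"gripper":0.7,"xyz":[0,0,-20],"turn":0},
    {"gripper":0.7,"xyz":[0,0,-50],"turn":0},
    {"gripper":0.7,"xyz":[0,0,-90],"turn":0},
    {"gripper":0.7,"xyz":[0,0,-130],"turn":0},
    {"gripper":0.7,"xyz":[0,0,-170],"turn":0},
  ],
)

```text
time_s: 31.57
ee_pos: [0.472, 0.1647, 0.2228]
tcp_rot: [-3.127, -0.017, 3.079]
wrist_force: [1.5, 0.2, -0.3]
width: 0.0597
```

Request:
drive_tool(
  steps=[
    {"gripper":0.7,"xyz":[0,35,0],"turn":0},
    {"gripper":0.7,"xyz":[0,70,0],"turn":0},
    {"gripper":0.7,"xyz":[0,105,0],"turn":0},
    {"gripper":0.7,"xyz":[0,140,0],"turn":0},
    {"gripper":0.7,"xyz":[0,175,0],"turn":0},
  ],
)

```text
time_s: 31.98
ee_pos: [0.4828, 0.3408, 0.2202]
tcp_rot: [-3.127, -0.017, 3.079]
wrist_force: [0.7, -1.1, 0.7]
width: 0.0595
```

Request:
drive_tool(
  steps=[
    {"gripper":0.7,"xyz":[0,35,0],"turn":0},
    {"gripper":0.7,"xyz":[0,70,0],"turn":0},
    {"gripper":0.7,"xyz":[0,90,0],"turn":0},
    {"gripper":0.7,"xyz":[0,90,0],"turn":0},
  ],
)

```text
time_s: 32.32
ee_pos: [0.4879, 0.435, 0.2183]
tcp_rot: [-3.13, -0.017, 3.082]
wrist_force: [0.2, -0.1, 1.4]
width: 0.06
```

Run:
```python
from h import *
s,*cs=cam("scene"); t,*ct=cam("top")
b=min(blobs(mask(t)),key=lambda b:np.hypot(*(b[0]-(350.5,211.9)))); print("short",cast(*ct,b[0],.024)[0]*1000,env.observe()["ee_pos"])
cv2.imwrite("pics/fin.png",np.vstack([cv2.resize(s[130:330,150:450],(750,500)),cv2.resize(t[240:350,180:450],(750,305))])[:,:,::-1][:800])
a=cv2.resize(s[160:320,170:430],(800,492)); bb=cv2.resize(t[250:350,190:450],(800,308))
cv2.imwrite("pics/fin.png",np.hstack([cv2.resize(s[160:320,170:430],(450,277)),cv2.resize(t[255:345,195:445],(350,277))])[...,::-1])
img=np.vstack([cv2.resize(s[160:320,170:430],(520,320)),cv2.resize(t[255:345,195:445],(520,260))]); cv2.imwrite("pics/fin.png",img[...,::-1])
```

```text
short [693.0018318 -76.2918479  24.       ] [0.48788158 0.43091643 0.21800961]
```

View pics/fin.png

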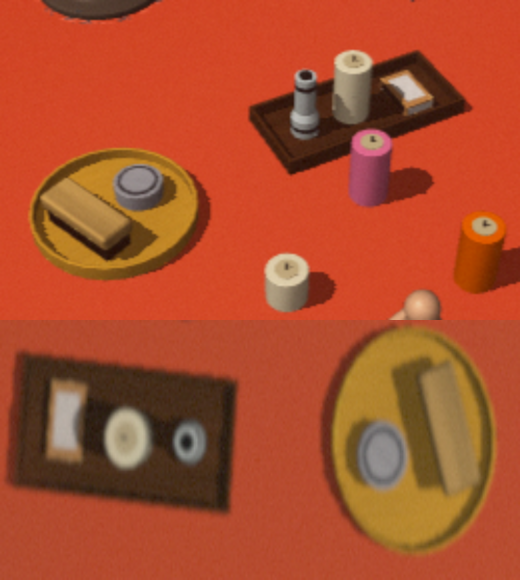

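The final picture shows torch, candle and matchbox standing or lying flat in the oblong tray, and tin and brush flat in the brass tray. The short candle measures (693,-76), the same as at the start. Handing in.

```bash
python3 -c "
from workcell import env
print(env.sign_off())"
```

```text
the job is handed in; nothing more can be done
None
```

Both kits are made up and the job is handed in at about 32 s of the 128 s allowed. The sign-off gives no verdict.

**Power-cut kit:** the torch, tall candle and matchbox are on the oblong tray's floor.

**Shoe-care kit:** the polish tin and shoe brush are on the round tray's floor.

**Last checks:**
- **Seating:** each thing was lowered until the wrist felt the floor. Each contact came about 6 mm above where the thing had been gripped on the table, which matches the tray floors.
- **Position:** the final scene and top pictures show everything inside its rim, the same way up as before and not touching anything else. I judged tilt and rim clearance from these pictures and did not measure them.
- **Left alone:** the short candle measured (693, -76) mm both before and after. The pink and orange candles still stand where they did, judged by eye.
- **Robot:** the arm ended raised and clear of everything, with the gripper empty.

**Disagreements:**
- The arm stopped several millimetres off target on some descents, up to about 11 mm at the brush. I corrected this from the measured pose before gripping.
- The tool picked up a tilt of up to about 0.02 rad during the moves. I saw no effect on the placed things.

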